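# Load the centrifuge in balance

### The job

Load the centrifuge for a spin: take the two blue-capped and the two red-capped tubes out of the rack to the right of the centrifuge and stand each fully down in a cup of the rotor, blue straight opposite blue and red straight opposite red, so that equal tubes balance each other. The two violet-capped tubes stay in the rack, and the staining jar to the left of the centrifuge stays where it is.

Things in the scene. Friction and masses are not known exactly. Their poses are not given: they have to be found in the camera images.
- blue_a_mid (a point): Blue-capped sample tube: clear round tube 12 mm in diameter, 84 mm tall, with a light blue cap 16 mm in diameter and 22 mm tall on top. This point: on its axis half-way up, 42 mm above its round bottom, so the cap reaches from 20 to 42 mm above this point. z: along the tube to the cap. Starts upright in the rack, bottom 4 mm above the desk. One of two alike; to be loaded.
- blue_b_mid (a point): Blue-capped sample tube: clear round tube 12 mm in diameter, 84 mm tall, with a light blue cap 16 mm in diameter and 22 mm tall on top. This point: on its axis half-way up, 42 mm above its round bottom, so the cap reaches from 20 to 42 mm above this point. z: along the tube to the cap. Starts upright in the rack, bottom 4 mm above the desk. The other of the two alike; to be loaded.
- red_a_mid (a point): Red-capped sample tube: clear round tube 12 mm in diameter, 84 mm tall, with a red cap 16 mm in diameter and 22 mm tall on top. This point: on its axis half-way up, 42 mm above its round bottom, so the cap reaches from 20 to 42 mm above this point. z: along the tube to the cap. Starts upright in the rack, bottom 4 mm above the desk. One of two alike; to be loaded.
- red_b_mid (a point): Red-capped sample tube: clear round tube 12 mm in diameter, 84 mm tall, with a red cap 16 mm in diameter and 22 mm tall on top. This point: on its axis half-way up, 42 mm above its round bottom, so the cap reaches from 20 to 42 mm above this point. z: along the tube to the cap. Starts upright in the rack, bottom 4 mm above the desk. The other of the two alike; to be loaded.
- violet_a_mid (a point): Violet-capped sample tube: clear round tube 12 mm in diameter, 84 mm tall, with a violet cap 16 mm in diameter and 22 mm tall on top. This point: on its axis half-way up, 42 mm above its round bottom, so the cap reaches from 20 to 42 mm above this point. z: along the tube to the cap. Starts upright in the rack, bottom 4 mm above the desk. One of two alike; stays in the rack.
- violet_b_mid (a point): Violet-capped sample tube: clear round tube 12 mm in diameter, 84 mm tall, with a violet cap 16 mm in diameter and 22 mm tall on top. This point: on its axis half-way up, 42 mm above its round bottom, so the cap reaches from 20 to 42 mm above this point. z: along the tube to the cap. Starts upright in the rack, bottom 4 mm above the desk. The other of the two alike; stays in the rack.
- rack: Tube rack right of the centrifuge, 58 (x) x 143 (y) x 58 mm tall, fixed; origin at the centre of its underside. Two rows (x = -11.5, +11.5 mm) of six 13 mm places (y = -53.5, -32, -10.7, 10.7, 32, 53.5 mm). Tubes stand zigzag in every other place: 43 mm apart in a row; to the other row 23 mm across, 21 mm along. Caps begin 8 mm above its top; a tube is clear after 60 mm straight up.
- rotor_centre (a point): Rotor: aluminium star with six upright black cups. Point: on the spindle axis, level with the cup mouths, 105 mm above the desk; x, y turn with it. Cup k (0-5): 60 mm out at k x 60 degrees from x towards y. Cup: 16 mm bore, mouth flared to 24 mm, floor 50 mm down, so a seated tube's middle is 8 mm below this point. Turns with slight friction (0.03 N m), stays where left; nut rises 18 mm.
- centrifuge: White bench centrifuge, fixed; origin on the spindle axis at desk level, front (control panel) to -x. Housing 222 mm wide (y), from 150 mm before to 111 mm behind the axis, rim level with the cup mouths (about 105 mm up), round bowl 168 mm wide. The lid is open, laid back from the rear edge (110 mm behind the axis), leaning away from the robot, up to 0.28 m above the desk.
- jar: Glass staining jar with black lid, 59 mm in diameter, 102 mm tall, loose, left of the centrifuge near the robot (a like one further back is fixed); origin at the centre of its underside. Stays where it is.

How it is judged (in metres and radians):
At the end, for the whole second after the job is handed in: All four tubes at rest in rotor cups (middle within 8 mm of the 60 mm circle, 3 to 13 mm below the mouths, tilt under 0.17 rad), the two of each colour in opposite cups (middles over 114.5 mm apart), violet-capped tubes still in their rack places (within 12 mm) (horizontal distance between blue_a_mid and rotor_centre between 0.052 and 0.068 m and z of blue_a_mid in the frame of rotor_centre between -0.013 and -0.003 m and angle between each of blue_a_mid, blue_b_mid, red_a_mid, red_b_mid's own z axis and vertical below 0.17 rad and linear speed of each of blue_a, blue_b, red_a, red_b below 0.02 m/s and horizontal distance between blue_b_mid and rotor_centre between 0.052 and 0.068 m and z of blue_b_mid in the frame of rotor_centre between -0.013 and -0.003 m and horizontal distance between red_a_mid and rotor_centre between 0.052 and 0.068 m and z of red_a_mid in the frame of rotor_centre between -0.013 and -0.003 m and horizontal distance between red_b_mid and rotor_centre between 0.052 and 0.068 m and z of red_b_mid in the frame of rotor_centre between -0.013 and -0.003 m and horizontal distance between blue_a_mid and blue_b_mid above 0.1145 m and horizontal distance between red_a_mid and red_b_mid above 0.1145 m and distance of each of violet_a_mid, violet_b_mid from where it was at the start of the episode below 0.012 m); the robot touches nothing.
It fails at once if a violet-capped tube is pulled out of its place or knocked over (distance of any of violet_a_mid, violet_b_mid from where it was at the start of the episode above 0.02 m).
It fails at once if the staining jar is shifted or tipped (distance of jar from where it was at the start of the episode above 0.02 m or angle between jar's own z axis and vertical above 0.3 rad).
It also fails if it takes over 141 s, if anything falls off the work surface, if the arm or the gripper's body presses on something with over 40 N, if the wrist force passes 120 N, or if a joint passes its speed limit or range.

### The arm

A 6-joint arm with a two-finger parallel gripper is mounted at the origin on a cart in front of the work surface, level with it; the furniture and walls round the work are solid. World frame = base frame: x ahead of the robot, y to its left, z up, the work surface at z = 0. Lengths are in mm, angles in rad, forces in N, time in s.
With the tool pointing down it reaches from about 400 to 925 mm from the base axis. Payload 12.5 kg.
Tool frame: the origin (TCP) lies between the finger pads; the fingertips stand 25 mm ahead of it and the grasp point (between the pads) lies 6 mm ahead of it; z points along the fingers, y is the line along which they close (so a half turn about z gives the same grasp; the last joint's range is limited). The gripper opens to 95 mm and grips with 3 to 60 N. Pads are 20 mm wide; open, the fingers measure 119 mm over their backs; the gripper's body (75 mm by 180 mm) begins 59 mm behind the grasp point.
Start: joints at [-1.212, 0.491, 1.559, -0, 1.092, -0.106], TCP at [280.176, -558.7, 239.661] pointing down, gripper open.
Joint ranges: [-3.1, 3.1], [-0.84, 2.19], [0.05, 2.79], [-1.13, 4.28], [0.06, 2.93], [-2.69, 2.69]. Speed limits (rad/s): [2.22, 2.22, 2.79, 3.14, 3.14, 3.14].

### API

Orientations are given as [roll, pitch, yaw] about the fixed x, y, z axes, in that order (R = Rz(yaw) Ry(pitch) Rx(roll)).
In Python, from cell import state, read_camera, job_done, cut_out gives the robot as it stands. The module is installed in compiled form; this text tells all that it offers.
- The arm moves only by the tool jog_arm, never from a script. Its argument "motion" is a list of rows, each a list of 2 entries, a list of its own where there are three numbers: the shift along the tool's x, y, z in mm, then the turn about the tool's z in rad. A call has 1 to 5 rows; each row is the pose to reach, as a shift and turn from the pose commanded when the call began, along the tool's axes at that moment; what a row does not reach only later rows make up. A row lasts 1/10 s, in which the tool goes at most 50 mm and 8.59 degrees, less where a joint would pass 70% of its speed; a pose out of reach is approached as far as the arm can. A call with a gripper value outside its range is refused whole. "grip" is the closure, from 0 (fully open) to 1 (shut), set as the call begins (left out, the last holds). The fingers move at their own pace and stop on an object; the grip force is fixed at half the most. Time passes only in rows, so rows that repeat a pose let the fingers close. It gives the time, the measured TCP pose, the force, the opening and the grip force at its end, in the units of the state.
- state(): the state, without advancing time (a new reading comes with each control period).
- read_camera(name): name is "scene" or "top" or "wrist"; returns a dict with "img" (384x512x3 uint8, blue, green, red), "vertical_fov" (degrees; the focal length in pixels is half the picture's height over the tangent of half this angle, whatever the lens; pixels are square), "cx", "cy" (the principal point, pixels), "extrinsics" (4x4, takes a point from camera to world coordinates). Camera axes: x right, y up, looking along -z (the intrinsics and any distortion apply to the point x, -y, -z); pixel columns grow to the right and rows downward; lengths in mm; the calibration is good to about 2 mm. A picture is of the moment at which its call begins. There is no depth.
- job_done(): hands the job in; it is judged then, once.
Trained networks look in a picture, given as the dict that the camera call returned (one of the last four; its "shot" number tells which), for a name from the list of things; names that differ only in an ending like _2 or _b are one class to them, and where a whole thing is asked for, a point or a joint stands for the part that bears it (a point fixed in the world has none). Each returns a list of dicts, best first, with "p" (0 to 1); they miss things now and then, are a little off and sometimes report something else, mostly with a low value. They report only what shows in the picture. A call takes as long as a camera call.
- cut_out(name, picture): "region" (384x512 bool, what is visible of it) and "box" ([left, top, right, bottom] in pixels, round what is visible of it).
The state is a dict: "t": time; "joints": joint angles; "qvel": joint speeds; "tau": joint torques, N m; "eef_pos": TCP position; "tcp_rot": TCP orientation; "ft_force": force on the tool from outside, world axes, zero at the start; "moment": the same for the moment, N m; "opening": opening from 0.0 (shut) to 1.0 (fully open); "grip_force": force on a finger pad.
Only numpy, scipy, OpenCV 4.12 (cv2) and the standard library are available. Lean on these libraries where they do the work, as an engineer would, in place of code of your own. Each camera call takes 0.05 s, during which the arm holds its last target. There are 200 camera calls.

## Working session

There is one attempt and no reset: what is moved stays moved. The work goes in short steps, Python scripts to look and compute and a tool call to move; the robot and the scene stay as the last step left them, time stands still between calls to the robot, and variables do not carry over. Pictures are saved under pics/ and viewed, at most 14 in all, crops included, and the job is handed in when it is done.

Besides the shell and the picture viewer there is one more tool, called after "Emit:" as name([rows], argument=value, ...), one row to a line, values as JSON. jog_arm: Moves the arm, as the interface text tells. Its arguments: {"type":"object","properties":{"motion":{"type":"array"},"grip":{"type":"number"}},"required":["motion"]}

```bash
mkdir -p pics
cat > h.py <<'E'
import numpy as np,cv2
from cell import state,read_camera,job_done,cut_out
def ray(c,u,v):
    f=192/np.tan(np.radians(c["vertical_fov"]/2));E=np.array(c["extrinsics"])
    d=E[:3,:3]@np.array([(u-c["cx"])/f,-(v-c["cy"])/f,-1.]);return E[:3,3],d
def atz(c,u,v,z):
    o,d=ray(c,u,v);return o+d*(z-o[2])/d[2]
def proj(c,p):
    f=192/np.tan(np.radians(c["vertical_fov"]/2));E=np.array(c["extrinsics"])
    q=E[:3,:3].T@(np.array(p)-E[:3,3]);return np.array([c["cx"]-f*q[0]/q[2],c["cy"]+f*q[1]/q[2]])
E
python3 - <<'E'
from h import *
np.set_printoptions(precision=3,suppress=True)
s=state();print(s)
for n in ["scene","top"]:
    c=read_camera(n);cv2.imwrite(f"pics/{n}0.png",cv2.resize(c["img"],(800,600)))
    print(n,c["vertical_fov"],c["cx"],c["cy"],[k for k in c],np.array(c["extrinsics"]))
    for t in ["blue_a_mid","red_a_mid","violet_a_mid","rack","rotor_centre","jar"]:
        print(t,[(round(d["p"],2),np.round(d["box"]).tolist()) for d in cut_out(t,c)])
E
```

```text
{'t': 0.0, 'joints': array([-1.212,  0.492,  1.559, -0.   ,  1.092, -0.106]), 'qvel': array([-0.   ,  0.001, -0.001,  0.001,  0.001,  0.002]), 'tau': array([ -0.   , -61.264, -25.818,   0.069,   0.048,  -0.   ]), 'eef_pos': array([ 280.108, -558.487,  239.066]), 'tcp_rot': array([-3.141, -0.   ,  0.465]), 'ft_force': array([0.032, 0.349, 0.034]), 'moment': array([ 0.016, -0.05 ,  0.048]), 'grip_force': 0.0, 'opening': 0.9961759974019692}
scene 52.65242610886073 261.46828430897347 189.29525551074278 ['img', 'vertical_fov', 'cx', 'cy', 'extrinsics', 'shot'] [[   0.558    0.409   -0.722 -240.554]
 [  -0.83     0.254   -0.497 -509.458]
 [  -0.02     0.876    0.481  593.607]
 [   0.       0.       0.       1.   ]]
blue_a_mid [(0.45, [318.0, 218.0, 327.0, 248.0])]
red_a_mid [(0.68, [351.0, 222.0, 355.0, 237.0])]
violet_a_mid [(0.49, [333.0, 216.0, 340.0, 233.0])]
rack [(0.66, [305.0, 221.0, 372.0, 271.0])]
rotor_centre [(0.75, [231.0, 158.0, 278.0, 183.0])]
jar [(0.48, [350.0, 222.0, 355.0, 236.0])]
top 45.433186656345164 250.49111597825308 190.54512415938393 ['img', 'vertical_fov', 'cx', 'cy', 'extrinsics', 'shot'] [[   0.017    0.981   -0.195  241.01 ]
 [  -1.       0.019    0.008   47.463]
 [   0.012    0.195    0.981 1468.658]
 [   0.       0.       0.       1.   ]]
blue_a_mid []
red_a_mid [(0.57, [211.0, 146.0, 262.0, 190.0])]
violet_a_mid []
rack [(0.76, [311.0, 192.0, 357.0, 217.0])]
rotor_centre [(0.89, [211.0, 144.0, 262.0, 194.0]), (0.28, [199.0, 63.0, 273.0, 218.0])]
jar [(0.6, [123.0, 198.0, 148.0, 218.0])]
```

View pics/scene0.png

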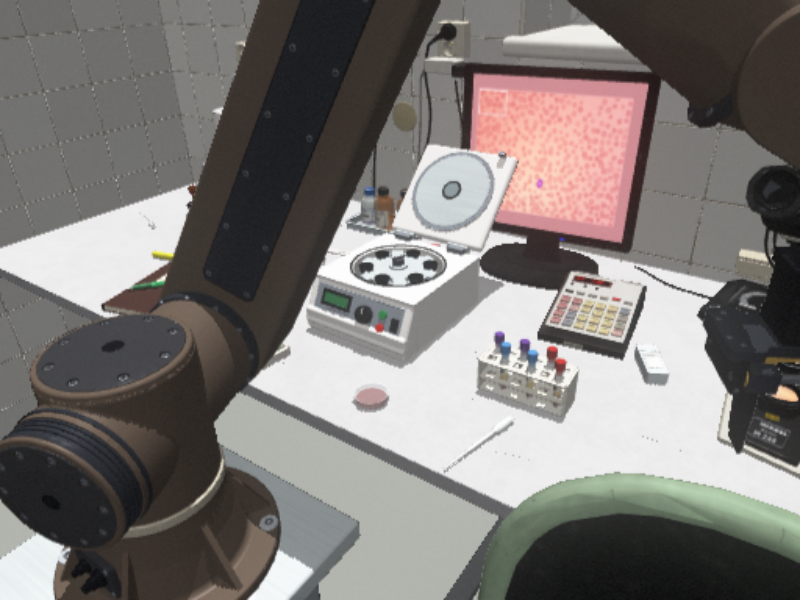

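View pics/top0.png

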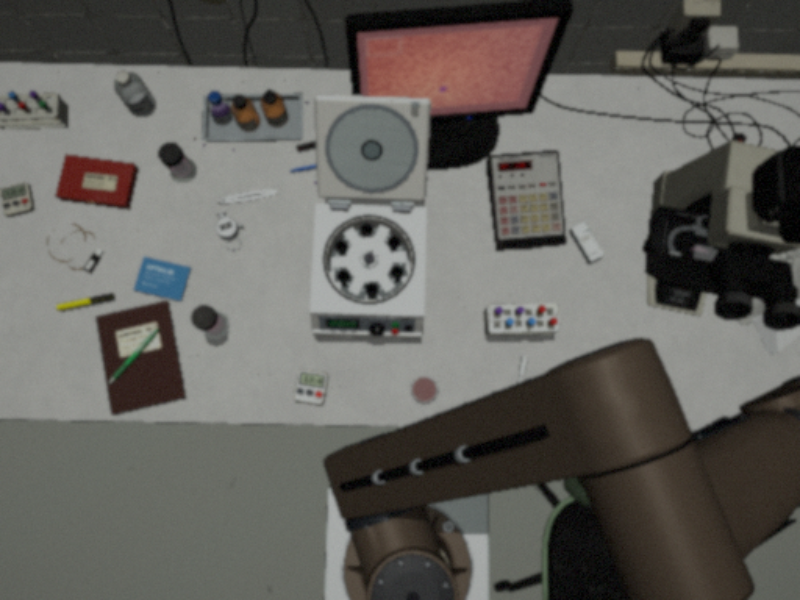

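Scene: the rack is around (525,380) in the scene view and (522,320) in the top view. The far row reads violet, violet, red from the left, and the near row blue, blue, red. The rotor is at (370,258) in the top view, with cups roughly at ±30°, ±90° and ±150° from the left-right line.

Run:
```python
from h import *
np.set_printoptions(precision=1,suppress=True)
c=read_camera("top");im=c["img"];k=.64
hsv=cv2.cvtColor(im,cv2.COLOR_BGR2HSV)
l,t,r,b=308,188,362,222
m=np.zeros(im.shape[:2],np.uint8);m[t:b,l:r]=(hsv[t:b,l:r,1]>90)*255
n,lab,st,ce=cv2.connectedComponentsWithStats(m)
for i in range(1,n):
    if st[i,4]>4:
        u,v=ce[i];print("cap",ce[i],st[i,4],hsv[int(v),int(u)],atz(c,u,v,82))
l,t,r,b=205,138,268,198
g=cv2.cvtColor(im,cv2.COLOR_BGR2GRAY)
m[:]=0;m[t:b,l:r]=(g[t:b,l:r]<45)*255
n,lab,st,ce=cv2.connectedComponentsWithStats(m)
for i in range(1,n):
    if st[i,4]>8:
        u,v=ce[i];print("cup",ce[i],st[i,4],atz(c,u,v,105))
print(atz(c,236.8,165.5,112))
print("fwd cam",read_camera("wrist")["extrinsics"], proj(c,state()["eef_pos"]))
```

```text
cap [318.7 198.7] 10 [134 129 111] [ 495.6 -174.3   82. ]
cap [332.1 198.1] 8 [135 137 108] [ 498.2 -215.7   82. ]
cap [346.1 197.9] 17 [  1 192 134] [ 499.8 -258.7   82. ]
cap [325.6 205.6] 15 [105 145 149] [ 474.5 -195.2   82. ]
cap [339.7 205.5] 15 [105 147 144] [ 475.7 -238.5   82. ]
cap [353.5 205.5] 14 [  0 184 126] [ 476.4 -281.1   82. ]
cup [234.1 146. ] 48 [651.9  89.2 105. ]
cup [252.3 154.4] 47 [626.   32.8 105. ]
cup [217.6 157.2] 53 [615. 139. 105.]
cup [253.6 174.3] 45 [563.2  27.7 105. ]
cup [219.6 176.8] 46 [553.2 131.1 105. ]
cup [237.6 185.3] 51 [528.   75.6 105. ]
[588.1  79.4 112. ]
fwd cam [[   0.4    0.9    0.3  355.6]
 [  -0.9    0.4    0.1 -521.7]
 [   0.    -0.3    1.   384.7]
 [   0.     0.     0.     1. ]] [473.6 270.7]
```

Emit:
jog_arm([
  [[40,-25,0],0.1],
  [[82,-50,0],0.2],
  [[125,-75,0],0.3],
  [[167,-100,0],0.4],
  [[208,-126,0],0.43],
], grip=0.65)

```text
t: 1.3
eef_pos: [410.4, -351.2, 239.8]
tcp_rot: [3.141, -0.0, 0.031]
ft_force: [-0.1, -0.6, 0.6]
opening: 0.637
grip_force: 0.0
```

```bash
python3 -c "
from cell import *;s=state();print(s['t'],s['eef_pos'],s['tcp_rot'],s['opening'],s['joints'])"
```

```text
1.3 [ 410.42868723 -351.1927999   239.82152629] [ 3.14113107e+00 -3.83907824e-04  3.08718960e-02] 0.6365744885912291 [-8.30076330e-01  3.70359149e-01  1.76719211e+00 -1.14332161e-05
  1.00344110e+00  7.09854331e-01]
```

Emit:
jog_arm([
  [[25,-40,0],0],
  [[50,-80,0],0],
  [[70,-115,0],0],
  [[73,-125,0],0],
  [[73,-125,0],0],
])

```text
t: 1.8
eef_pos: [478.6, -224.2, 239.8]
tcp_rot: [3.141, -0.0, 0.037]
ft_force: [1.3, -0.9, -0.1]
opening: 0.35
grip_force: 0.0
```

```bash
cat >> h.py <<'E'
np.set_printoptions(precision=1,suppress=True)
def caps(c,zt=88,big=60):
    im=c["img"];hsv=cv2.cvtColor(im,cv2.COLOR_BGR2HSV)
    m=((hsv[...,1]>90)&(hsv[...,2]>60)).astype(np.uint8)*255
    n,lab,st,ce=cv2.connectedComponentsWithStats(m)
    for i in range(1,n):
        if st[i,4]>big:print("cap",ce[i],st[i],hsv[int(ce[i][1]),int(ce[i][0])],atz(c,*ce[i],zt))
E
python3 - <<'E'
from h import *
c=read_camera("wrist");cv2.imwrite("pics/w1.png",cv2.resize(c["img"],(800,600)))
print(state()["eef_pos"],state()["tcp_rot"],state()["opening"],np.array(c["extrinsics"]),c["vertical_fov"]);caps(c)
E
```

```text
[ 478.2 -225.3  239.7] [ 3.1 -0.   0. ] 0.35102216082044674 [[   0.     1.     0.3  562.8]
 [  -1.     0.     0.  -221.1]
 [   0.    -0.3    1.   384.8]
 [   0.     0.     0.     1. ]] 67.98460067795534
cap [283.8 164. ] [277 156  14  16 167] [  1 229 130] [ 503.4 -255.6   88. ]
cap [204.3 165.1] [198 159  14  13 136] [134 157 112] [ 499.1 -171.5   88. ]
cap [243.8 165.2] [238 159  13  13 135] [135 155 107] [ 500.6 -213.3   88. ]
cap [224.4 185.4] [218 179  14  14 148] [104 177 144] [ 477.5 -193.    88. ]
cap [263.5 185.7] [258 179  12  15 147] [104 177 143] [ 478.8 -235.3   88. ]
cap [302.9 186.9] [296 179  14  16 155] [  1 235 125] [ 479.  -278.1   88. ]
cap [313.2 292.2] [310 269   7  44 170] [ 24 139 134] [ 345.9 -302.3   88. ]
cap [193.4 297.1] [192 280   4  32  74] [ 21 177  78] [ 333.4 -155.9   88. ]
```

View pics/w1.png

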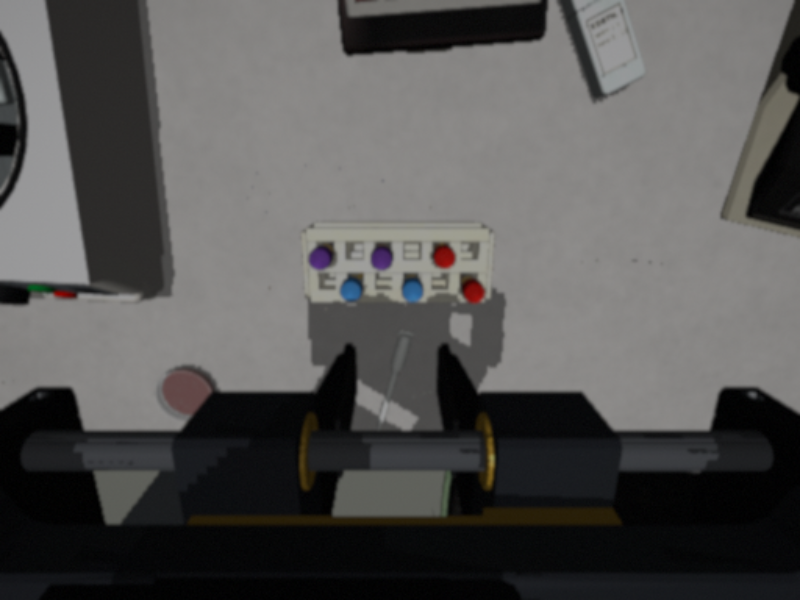

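The view shows the caps in two rows: violet (321,258) and (381,258), red (444,257) behind; blue (351,290) and (412,290), red (473,291) in front. Next I go over the left blue tube.

Emit:
jog_arm([
  [[0,-15,35],0],
  [[0,-31,70],0],
  [[0,-31,95],0],
  [[0,-31,100],0],
  [[0,-31,100],0],
])

```text
t: 2.35
eef_pos: [476.9, -195.6, 139.4]
tcp_rot: [-3.141, 0.001, 0.033]
ft_force: [0.2, -0.7, -0.3]
opening: 0.351
grip_force: 0.0
```

Run:
```python
from h import *
c=read_camera("wrist");cv2.imwrite("pics/w2.png",cv2.resize(c["img"][100:340,100:420],(800,600)))
print(state()["eef_pos"],state()["tcp_rot"]);caps(c,84)
for dx in (0,): print(proj(c,state()["eef_pos"]+[0,0,-25]))
```

```text
[ 477.3 -195.7  140.3] [ 3.1 -0.   0. ]
cap [337.8 191.5] [328 181  21  21 329] [  1 230 124] [ 501.6 -257.1   84. ]
cap [220.5 193.3] [211 184  20  20 301] [135 160 107] [ 497.4 -170.7   84. ]
cap [278.3 193.3] [269 184  19  20 301] [135 161 103] [ 498.8 -213.4   84. ]
cap [248.8 222.4] [240 214  19  18 261] [104 183  78] [ 474.8 -192.3   84. ]
cap [306.5 222. ] [297 214  20  17 249] [105 180  78] [ 476.6 -236.2   84. ]
cap [364.1 223.5] [355 215  18  17 223] [  1 225  69] [ 476.8 -280.2   84. ]
cap [312.9 294.8] [311 277   5  36 156] [ 24 146  89] [ 411.7 -247.2   84. ]
cap [193.9 297.8] [193 284   4  28  66] [ 21 174  72] [ 405.5 -148.6   84. ]
[253.3 238.1]
```

View pics/w2.png

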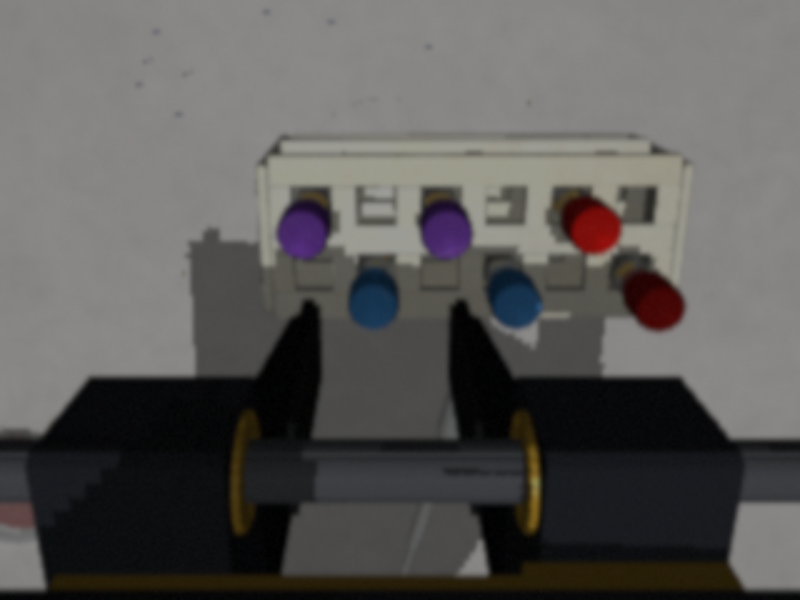

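Left blue cap sits at (375,298) in the crop, and the fingertips centre on about 384. So I shift about 3 mm left, then go down and grip.

Emit:
jog_arm([
  [[-1,-3,10],0],
  [[-1,-3,25],0],
  [[-1,-3,40],0],
  [[-1,-3,53],0],
  [[-1,-3,53],0],
])

```text
t: 2.9
eef_pos: [475.7, -191.4, 85.9]
tcp_rot: [-3.141, 0.001, 0.035]
ft_force: [1.3, -0.1, -0.0]
opening: 0.346
grip_force: 0.0
```

Emit:
jog_arm([
  [[0,0,0],0],
  [[0,0,0],0],
  [[0,0,0],0],
  [[0,0,0],0],
  [[0,0,0],0],
], grip=1)

```text
t: 3.4
eef_pos: [476.3, -191.7, 87.1]
tcp_rot: [3.141, -0.001, 0.035]
ft_force: [0.8, -1.9, 2.7]
opening: 0.151
grip_force: 30.0
```

Emit:
jog_arm([
  [[0,0,-8],0],
  [[0,0,-25],0],
  [[0,0,-50],0],
  [[0,0,-85],0],
  [[0,0,-120],0],
])

```text
t: 3.9
eef_pos: [475.6, -191.1, 208.2]
tcp_rot: [-3.141, 0.001, 0.035]
ft_force: [0.3, 0.7, -0.6]
opening: 0.149
grip_force: 30.0
```

Emit:
jog_arm([
  [[5,-25,-20],0],
  [[10,-65,-20],0],
  [[15,-105,-20],0],
  [[20,-145,-20],0],
  [[25,-185,-20],0],
])

```text
t: 4.4
eef_pos: [494.2, -4.0, 227.2]
tcp_rot: [-3.141, -0.0, 0.034]
ft_force: [0.8, 0.9, -0.2]
opening: 0.153
grip_force: 30.0
```

Emit:
jog_arm([
  [[3,-35,0],0],
  [[6,-70,0],0],
  [[10,-88,0],0],
  [[10,-88,0],0],
  [[10,-88,0],0],
])

```text
t: 4.9
eef_pos: [501.2, 82.6, 226.8]
tcp_rot: [3.141, 0.0, 0.036]
ft_force: [-0.5, -0.5, 0.2]
opening: 0.151
grip_force: 30.0
```

Run:
```python
from h import *
c=read_camera("wrist");cv2.imwrite("pics/w3.png",cv2.resize(c["img"],(800,600)))
s=state();print(s["eef_pos"],s["tcp_rot"],s["opening"],s["t"]);P=[];print(np.round(c["extrinsics"],3),c["cx"],c["cy"])
np.save("w3.npy",c["img"])
for k in range(6):
    a=np.radians(6+60*k);p=np.array([589.5+60*np.cos(a),82.5+60*np.sin(a),105]);print(k,proj(c,p)*800/512)
```

```text
[501.3  82.2 226.8] [3.1 0.  0. ] 0.14823486015370146 4.95
[[  0.    1.    0.3 585.5]
 [ -1.    0.    0.   85.5]
 [  0.   -0.3   1.  371.8]
 [  0.    0.    0.    1. ]] 253.54287890841175 190.84025475983208
0 [394.   37.3]
1 [304.2 105.6]
2 [317.3 214.8]
3 [407.9 258.5]
4 [492.9 202.5]
5 [492.2  91.4]
```

View pics/w3.png

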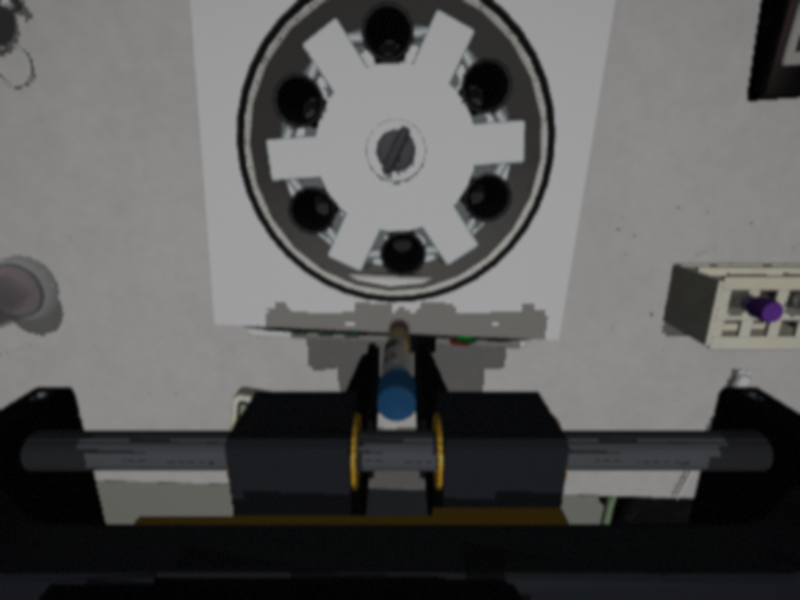

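The rotor shows whole, with cups at (388,33), (299,99), (314,208), (403,252), (488,197) and (486,86). The tube is held upright between the fingers, cap at (397,393).

Run:
```python
from h import *
from scipy.optimize import least_squares
c=read_camera("wrist");g=cv2.cvtColor(c["img"],cv2.COLOR_BGR2GRAY)
obs=np.array([(388,33),(299,99),(314,208),(403,252),(488,197),(486,86)])*.64
O=[]
for u,v in obs:
    m=np.zeros_like(g);cv2.circle(m,(int(round(u)),int(round(v))),20,255,-1)
    w=((g<32)&(m>0)).astype(np.uint8);n,lab,st,ce=cv2.connectedComponentsWithStats(w)
    i=1+np.argmax(st[1:,4]);O.append(ce[i]);print(ce[i],st[i])
def f(q):
    a=q[2]+np.arange(6)*np.pi/3
    return np.concatenate([proj(c,[q[0]+q[3]*np.cos(t),q[1]+q[3]*np.sin(t),105])-o for t,o in zip(a,O)])
r=least_squares(f,[589,82,.1,60]);print(r.x,np.round(r.fun,1))
s=state()["eef_pos"];print(s)
for d in (6+8-0,-76-6):print(proj(c,s+[0,0,d])*800/512)
print("nut",atz(c,397*.64,150*.64,119), "blue")
hs=cv2.cvtColor(c["img"],cv2.COLOR_BGR2HSV);m=(hs[...,1]>120)&(abs(hs[...,0].astype(int)-104)<6);v,u=np.nonzero(m);k=(v>200)&(v<290)
print(u[k].mean(),u[k].min(),u[k].max(),v[k].min(),v[k].max(), proj(c,s+[0,0,2]),proj(c,s+[-8,0,2]))
```

```text
[246.9  20.2] [232   2  31  38 906]
[189.8  64. ] [175  47  32  34 769]
[198.5 134.3] [185 121  30  28 594]
[256.8 162.3] [244 149  27  26 524]
[311.1 126. ] [295 112  31  29 621]
[310.1  54.5] [294  38  31  35 795]
[592.4  86.2   0.1  59.9] [ 0.  -0.2 -0.1  0.1  0.1 -0.   0.1 -0.1 -0.1  0.   0.   0.2]
[501.3  81.9 226.8]
[396.5 424. ]
[396.2 324.7]
nut [592.1  84.6 119. ] blue
258.060502283105 0 510 219 289 [253.7 259.5] [253.2 271.8]
```

Emit:
jog_arm([
  [[30,-14,0],0],
  [[65,-30,0],0],
  [[100,-46,0],0],
  [[117,-54,0],0],
  [[117,-54,0],0],
])

```text
t: 5.5
eef_pos: [617.9, 140.3, 225.9]
tcp_rot: [3.142, 0.0, 0.034]
ft_force: [0.3, 0.3, -0.7]
opening: 0.15
grip_force: 30.0
```

Emit:
jog_arm([
  [[0,0,15],0],
  [[0,0,30],0],
  [[0,0,42],0],
  [[0,0,52],0],
  [[0,0,60],0],
])

```text
t: 6.0
eef_pos: [616.3, 140.2, 166.2]
tcp_rot: [-3.142, 0.0, 0.034]
ft_force: [-0.2, 1.3, 0.5]
opening: 0.156
grip_force: 30.0
```

Emit:
jog_arm([
  [[0,0,8],0],
  [[0,0,16],0],
  [[0,0,22],0],
  [[0,0,27],0],
  [[0,0,28],0],
])

```text
t: 6.5
eef_pos: [616.5, 140.7, 138.1]
tcp_rot: [3.141, 0.001, 0.035]
ft_force: [0.8, 0.8, 1.1]
opening: 0.151
grip_force: 30.0
```

Emit:
jog_arm([
  [[0,0,0],0],
  [[0,0,0],0],
  [[0,0,0],0],
  [[0,0,0],0],
  [[0,0,0],0],
], grip=0.65)

```text
t: 7.0
eef_pos: [616.6, 140.6, 138.7]
tcp_rot: [3.141, -0.0, 0.035]
ft_force: [-0.9, 0.6, 0.3]
opening: 0.349
grip_force: 0.0
```

Emit:
jog_arm([
  [[0,0,-8],0],
  [[0,0,-25],0],
  [[0,0,-50],0],
  [[0,0,-80],0],
  [[0,0,-90],0],
])

```text
t: 7.5
eef_pos: [617.4, 140.8, 232.1]
tcp_rot: [-3.141, -0.005, 0.035]
ft_force: [-0.6, -0.1, 0.1]
opening: 0.349
grip_force: 0.0
```

Emit:
jog_arm([
  [[-35,15,0],0],
  [[-70,30,0],0],
  [[-105,45,0],0],
  [[-117,55,0],0],
  [[-117,55,0],0],
])

```text
t: 8.0
eef_pos: [500.2, 80.9, 228.9]
tcp_rot: [3.141, 0.0, 0.034]
ft_force: [0.3, 0.3, -0.2]
opening: 0.352
grip_force: 0.0
```

Run:
```python
from h import *
c=read_camera("wrist");cv2.imwrite("pics/w4.png",cv2.resize(c["img"][:300,50:450],(800,600)))
s=state();print(s["eef_pos"],s["tcp_rot"],s["opening"],s["t"]);caps(c,137)
```

```text
[501.5  81.4 228.9] [ 3.1 -0.   0. ] 0.35087654435281124 8.05
cap [170.8  56.3] [162  45  19  23 346] [104 177 148] [617.1 147.5 137. ]
cap [192.3  65. ] [188  60  10  11  89] [ 21 154  73] [611.6 131.3 137. ]
cap [490.5 197.2] [484 191  14  13 129] [135 159 104] [ 513.5 -126.6  137. ]
cap [312.7 291.7] [310 269   6  44 189] [ 22 163 119] [411.5  19.9 137. ]
cap [194.3 292.3] [192 270   6  43 188] [ 21 166 144] [407.  135.3 137. ]
```

View pics/w4.png

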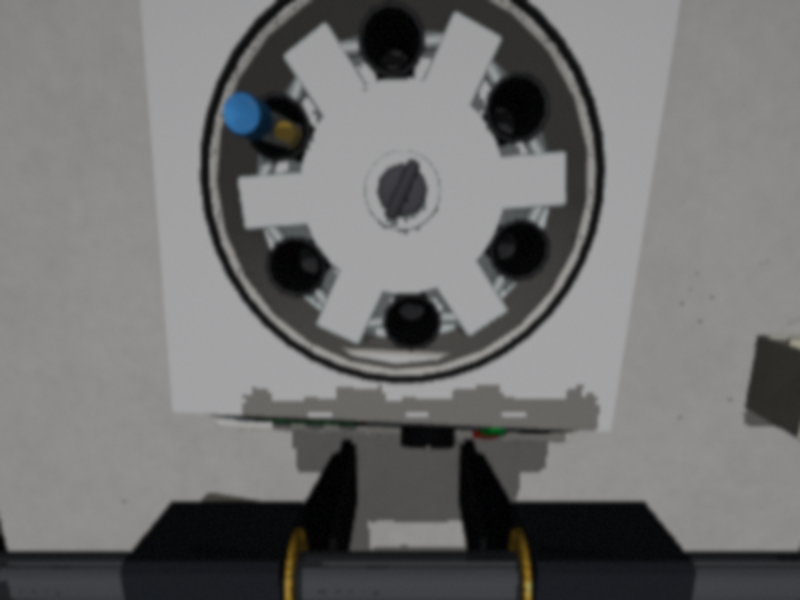

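The blue tube stands in the upper-left cup (245,112), and the rotor has not turned. Next comes the second blue tube.

Emit:
jog_arm([
  [[-5,35,0],0],
  [[-10,80,0],0],
  [[-15,125,0],0],
  [[-20,170,0],0],
  [[-25,215,0],0],
])

```text
t: 8.55
eef_pos: [484.8, -135.8, 228.4]
tcp_rot: [3.141, -0.0, 0.035]
ft_force: [1.6, 0.8, 0.2]
opening: 0.353
grip_force: 0.0
```

Emit:
jog_arm([
  [[-5,40,10],0],
  [[-9,75,30],0],
  [[-11,95,60],0],
  [[-11,100,88],0],
  [[-11,100,88],0],
])

```text
t: 9.05
eef_pos: [476.1, -234.7, 137.3]
tcp_rot: [-3.138, 0.004, 0.033]
ft_force: [0.1, 0.1, 0.7]
opening: 0.351
grip_force: 0.0
```

Run:
```python
from h import *
c=read_camera("wrist")
s=state();print(s["eef_pos"],s["tcp_rot"],s["opening"],s["t"]);caps(c,85)
```

```text
[ 476.8 -234.4  139.3] [-3.1  0.   0. ] 0.3494489555956223 9.1
cap [165.8 191.1] [157 181  19  20 299] [135 163 105] [ 497.7 -170.4   85. ]
cap [284.6 189.6] [275 180  20  21 341] [  1 226 125] [ 501.8 -256.4   85. ]
cap [224.5 191.2] [215 182  20  20 302] [135 160 102] [ 499.1 -212.9   85. ]
cap [254.5 220.5] [245 211  20  19 272] [104 183  78] [ 476.9 -235.4   85. ]
cap [313.2 222.1] [304 214  19  16 237] [  0 236  68] [ 477.1 -279.5   85. ]
cap [312.8 292.1] [310 270   6  43 177] [ 22 149 116] [ 415.6 -285.    85. ]
cap [193.8 297.7] [193 284   3  28  61] [ 21 176  71] [ 406.8 -188.1   85. ]
```

Emit:
jog_arm([
  [[0,0.5,10],0],
  [[0,0.5,25],0],
  [[0,0.5,40],0],
  [[0,0.5,53],0],
  [[0,0.5,53],0],
])

```text
t: 9.6
eef_pos: [476.6, -234.3, 86.9]
tcp_rot: [-3.141, 0.001, 0.036]
ft_force: [-0.8, -0.1, 0.4]
opening: 0.347
grip_force: 0.0
```

Emit:
jog_arm([
  [[0,0,0],0],
  [[0,0,0],0],
  [[0,0,0],0],
  [[0,0,0],0],
  [[0,0,0],0],
], grip=1)

```text
t: 10.1
eef_pos: [476.8, -235.1, 88.0]
tcp_rot: [3.141, -0.001, 0.035]
ft_force: [0.4, -0.8, 1.0]
opening: 0.152
grip_force: 30.0
```

Emit:
jog_arm([
  [[0,0,-8],0],
  [[0,0,-25],0],
  [[0,0,-50],0],
  [[0,0,-85],0],
  [[0,0,-125],0],
])

```text
t: 10.6
eef_pos: [476.0, -234.6, 213.9]
tcp_rot: [-3.141, 0.001, 0.035]
ft_force: [1.5, 0.3, -0.3]
opening: 0.152
grip_force: 30.0
```

Emit:
jog_arm([
  [[10,-25,-8],0],
  [[25,-65,-12],0],
  [[40,-105,-12],0],
  [[56,-145,-12],0],
  [[72,-185,-12],0],
])

```text
t: 11.1
eef_pos: [542.3, -45.9, 225.4]
tcp_rot: [3.141, -0.001, 0.035]
ft_force: [0.8, -0.2, 0.5]
opening: 0.155
grip_force: 30.0
```

Emit:
jog_arm([
  [[15,-40,0],0],
  [[27,-70,0],0],
  [[29,-77,0],0],
  [[29,-77,0],0],
  [[29,-77,10],0],
])

```text
t: 11.6
eef_pos: [568.5, 29.6, 215.4]
tcp_rot: [3.141, -0.002, 0.035]
ft_force: [0.1, -0.3, -0.3]
opening: 0.152
grip_force: 30.0
```

Emit:
jog_arm([
  [[0,-1,12],0],
  [[0,-1,24],0],
  [[0,-1,34],0],
  [[0,-1,42],0],
  [[0,-1,50],0],
])

```text
t: 12.1
eef_pos: [568.3, 31.2, 163.7]
tcp_rot: [3.142, 0.0, 0.034]
ft_force: [0.7, 0.9, 0.2]
opening: 0.155
grip_force: 30.0
```

Emit:
jog_arm([
  [[0,0,8],0],
  [[0,0,16],0],
  [[0,0,22],0],
  [[0,0,26],0],
  [[0,0,27],0],
])

```text
t: 12.6
eef_pos: [569.0, 31.4, 138.1]
tcp_rot: [3.141, -0.002, 0.035]
ft_force: [-1.5, 0.4, 11.7]
opening: 0.152
grip_force: 30.0
```

Seated, with light floor contact. Release and go to the red tubes, far red first.

Emit:
jog_arm([
  [[0,0,0],0],
  [[0,0,0],0],
  [[0,0,0],0],
  [[0,0,0],0],
  [[0,0,0],0],
], grip=0.65)

```text
t: 13.1
eef_pos: [568.3, 31.4, 137.6]
tcp_rot: [3.142, 0.0, 0.035]
ft_force: [-0.2, 0.4, -0.8]
opening: 0.348
grip_force: 0.0
```

Emit:
jog_arm([
  [[0,0,-8],0],
  [[0,0,-25],0],
  [[0,0,-50],0],
  [[0,0,-75],0],
  [[0,0,-80],0],
])

```text
t: 13.6
eef_pos: [569.2, 31.4, 220.6]
tcp_rot: [3.141, -0.005, 0.035]
ft_force: [0.5, 0.2, -0.6]
opening: 0.351
grip_force: 0.0
```

Emit:
jog_arm([
  [[-10,35,0],0],
  [[-25,80,0],0],
  [[-40,125,0],0],
  [[-55,170,0],0],
  [[-65,215,0],0],
])

```text
t: 14.1
eef_pos: [509.6, -187.2, 217.3]
tcp_rot: [-3.141, 0.001, 0.035]
ft_force: [0.4, 0.1, -0.4]
opening: 0.347
grip_force: 0.0
```

Emit:
jog_arm([
  [[-7,40,10],0],
  [[-12,65,35],0],
  [[-13,73,65],0],
  [[-13,73,78],0],
  [[-13,73,78],0],
])

```text
t: 14.6
eef_pos: [499.7, -258.4, 137.9]
tcp_rot: [-3.139, 0.003, 0.035]
ft_force: [0.3, 0.3, 0.0]
opening: 0.35
grip_force: 0.0
```

Run:
```python
from h import *
c=read_camera("wrist")
s=state();print(s["eef_pos"],s["tcp_rot"],s["opening"],s["t"]);caps(c,85)
```

```text
[ 500.4 -258.4  139.3] [-3.1  0.   0. ] 0.3505210600673854 14.65
cap [133.5 219.8] [127 211  13  18 189] [135 162 101] [ 497.7 -168.4   85. ]
cap [250.6 219.4] [241 210  20  19 268] [  1 230  71] [ 501.1 -256.2   85. ]
cap [189.1 223.2] [184 220  11   9  77] [135 158 100] [ 496.4 -210.    85. ]
cap [274.7 250.3] [270 242  10  16 102] [  1 236  68] [ 475.8 -275.7   85. ]
cap [312.8 292.3] [310 270   6  42 170] [ 23 150 114] [ 438.8 -308.9   85. ]
cap [193.9 297.2] [193 281   3  31  66] [ 21 172  71] [ 430.5 -211.9   85. ]
```

Emit:
jog_arm([
  [[0,-2,10],0],
  [[0,-2,25],0],
  [[0,-2,40],0],
  [[0,-2,53],0],
  [[0,-2,53],0],
])

```text
t: 15.15
eef_pos: [500.1, -256.4, 85.6]
tcp_rot: [-3.141, 0.001, 0.036]
ft_force: [0.1, -0.3, 0.5]
opening: 0.348
grip_force: 0.0
```

Emit:
jog_arm([
  [[0,0,0],0],
  [[0,0,0],0],
  [[0,0,0],0],
  [[0,0,0],0],
  [[0,0,0],0],
], grip=1)

```text
t: 15.65
eef_pos: [500.5, -257.2, 87.0]
tcp_rot: [3.141, -0.001, 0.035]
ft_force: [-0.0, -0.4, 1.3]
opening: 0.148
grip_force: 30.0
```

Emit:
jog_arm([
  [[0,0,-8],0],
  [[0,0,-25],0],
  [[0,0,-50],0],
  [[0,0,-85],0],
  [[0,0,-125],0],
])

```text
t: 16.15
eef_pos: [499.9, -256.9, 212.9]
tcp_rot: [-3.141, 0.001, 0.035]
ft_force: [0.7, -0.5, 0.8]
opening: 0.148
grip_force: 30.0
```

Emit:
jog_arm([
  [[2,-30,-8],0],
  [[4,-75,-14],0],
  [[6,-120,-14],0],
  [[8,-165,-14],0],
  [[9,-210,-14],0],
])

```text
t: 16.65
eef_pos: [501.8, -45.3, 226.4]
tcp_rot: [3.141, -0.001, 0.034]
ft_force: [1.2, -0.4, -0.7]
opening: 0.147
grip_force: 30.0
```

Emit:
jog_arm([
  [[1,-45,0],0],
  [[2,-85,0],0],
  [[4,-118,0],0],
  [[4,-128,0],0],
  [[4,-128,0],0],
])

```text
t: 17.15
eef_pos: [501.4, 81.9, 226.0]
tcp_rot: [3.141, -0.0, 0.037]
ft_force: [-0.8, 0.0, -0.5]
opening: 0.15
grip_force: 30.0
```

Run:
```python
from h import *
from scipy.optimize import least_squares
c=read_camera("wrist");g=cv2.cvtColor(c["img"],cv2.COLOR_BGR2GRAY);print(state()["eef_pos"])
O=[];K=[0,2,3,5]
for k in K:
    u,v=proj(c,[592.4+60*np.cos(.1+k*np.pi/3),86+60*np.sin(.1+k*np.pi/3),105])
    m=np.zeros_like(g);cv2.circle(m,(int(round(u)),int(round(v))),20,255,-1)
    w=((g<32)&(m>0)).astype(np.uint8);n,lab,st,ce=cv2.connectedComponentsWithStats(w)
    i=1+np.argmax(st[1:,4]);O.append(ce[i])
def f(q):
    return np.concatenate([proj(c,[q[0]+60*np.cos(q[2]+k*np.pi/3),q[1]+60*np.sin(q[2]+k*np.pi/3),105])-o for k,o in zip(K,O)])
r=least_squares(f,[592,86,.1]);q=r.x;print(q,np.round(r.fun,1),"deg",np.degrees(q[2]))
for k in K:print(k,q[0]+60*np.cos(q[2]+k*np.pi/3),q[1]+60*np.sin(q[2]+k*np.pi/3))
caps(c,137)
cv2.imwrite("pics/w5.png",cv2.resize(c["img"][:300,50:450],(800,600)))
```

```text
[501.5  81.  225.9]
[592.3  86.2   0.1] [-0.1 -0.2 -0.   0.1 -0.   0.1  0.2  0.1] deg 6.288266917108261
0 651.9837918276921 92.80378246167763
2 556.8338998024575 134.59490649042553
3 532.7057830947228 79.66009071629247
5 627.8556751199575 37.86896668754457
cap [171.6  57.6] [162  46  20  23 351] [104 178 142] [616.9 147.6 137. ]
cap [193.   66.1] [188  61  11  11  85] [ 21 153  70] [611.6 131.7 137. ]
cap [313.9 133.9] [305 124  19  20 305] [104 177 143] [564.5  35.1 137. ]
cap [493.1 200.1] [487 194  13  13 125] [135 163 100] [ 513.7 -125.9  137. ]
cap [253.8 255.3] [243 245  23  21 391] [  1 215  71] [452.4  79.7 137. ]
cap [226.5 289.3] [225 271   4  41 116] [ 21 185  66] [414.8 104.5 137. ]
cap [280.3 291.1] [279 270   4  43 150] [ 21 168 123] [414.7  52.8 137. ]
```

View pics/w5.png

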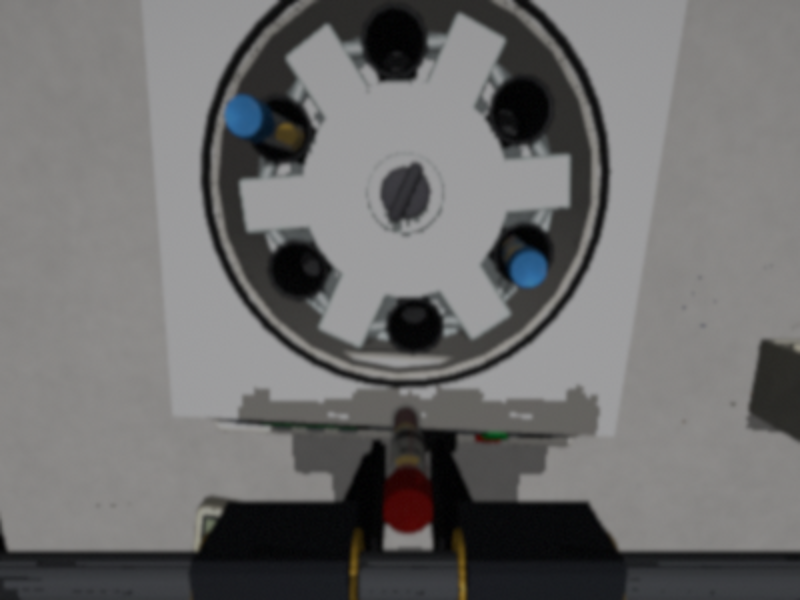

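Both blue tubes stand in opposite cups, at (245,117) and (528,268). The red tube is held straight and goes to the lower-left cup (299,268).

Emit:
jog_arm([
  [[20,-18,0],0],
  [[45,-38,0],0],
  [[57,-50,0],0],
  [[57,-50,0],0],
  [[57,-50,12],0],
])

```text
t: 17.7
eef_pos: [557.1, 131.8, 214.1]
tcp_rot: [3.141, -0.002, 0.034]
ft_force: [0.1, 1.1, 0.5]
opening: 0.15
grip_force: 30.0
```

Emit:
jog_arm([
  [[0,0,15],0],
  [[0,0,29],0],
  [[0,0,40],0],
  [[0,0,48],0],
  [[0,0,55],0],
])

```text
t: 18.2
eef_pos: [556.6, 132.6, 158.0]
tcp_rot: [3.141, 0.0, 0.034]
ft_force: [-0.4, 0.2, 0.0]
opening: 0.146
grip_force: 30.0
```

Emit:
jog_arm([
  [[0,0,7],0],
  [[0,0,13],0],
  [[0,0,17],0],
  [[0,0,20],0],
  [[0,0,20.5],0],
])

```text
t: 18.7
eef_pos: [556.8, 133.1, 138.0]
tcp_rot: [3.141, 0.0, 0.035]
ft_force: [-0.4, 0.5, 1.2]
opening: 0.147
grip_force: 30.0
```

Emit:
jog_arm([
  [[0,0,0],0],
  [[0,0,0],0],
  [[0,0,0],0],
  [[0,0,0],0],
  [[0,0,0],0],
], grip=0.65)

```text
t: 19.2
eef_pos: [556.8, 133.1, 138.2]
tcp_rot: [3.141, -0.0, 0.035]
ft_force: [0.3, 0.8, 1.3]
opening: 0.35
grip_force: 0.0
```

Emit:
jog_arm([
  [[0,0,-8],0],
  [[0,0,-25],0],
  [[0,0,-50],0],
  [[0,0,-75],0],
  [[0,0,-80],0],
])

```text
t: 19.7
eef_pos: [557.7, 133.2, 221.1]
tcp_rot: [-3.141, -0.005, 0.035]
ft_force: [0.1, 0.3, -0.7]
opening: 0.349
grip_force: 0.0
```

Emit:
jog_arm([
  [[-10,35,0],0],
  [[-20,80,0],0],
  [[-30,125,0],0],
  [[-40,170,0],0],
  [[-50,215,0],0],
])

```text
t: 20.2
eef_pos: [513.5, -85.1, 217.8]
tcp_rot: [-3.142, 0.0, 0.035]
ft_force: [0.5, -0.0, 0.0]
opening: 0.35
grip_force: 0.0
```

Emit:
jog_arm([
  [[-10,45,0],0],
  [[-20,90,0],0],
  [[-30,135,0],0],
  [[-40,175,0],0],
  [[-44,194,0],0],
])

```text
t: 20.7
eef_pos: [476.0, -281.9, 217.5]
tcp_rot: [3.142, 0.0, 0.032]
ft_force: [-0.1, 0.4, -0.7]
opening: 0.35
grip_force: 0.0
```

Emit:
jog_arm([
  [[0,0,25],0],
  [[0,0,50],0],
  [[0,0,70],0],
  [[0,0,78],0],
  [[0,0,78],0],
])

```text
t: 21.2
eef_pos: [476.7, -278.7, 139.1]
tcp_rot: [-3.14, 0.002, 0.035]
ft_force: [-0.1, -0.7, 0.2]
opening: 0.352
grip_force: 0.0
```

Run:
```python
from h import *
c=read_camera("wrist")
s=state();print(s["eef_pos"],s["tcp_rot"],s["opening"],s["t"]);caps(c,85)
```

```text
[ 477.1 -278.9  140.1] [-3.1  0.   0. ] 0.35197665686418994 21.25
cap [105.4 189.2] [ 96 180  20  19 288] [135 165 102] [ 497.8 -169.9   85. ]
cap [163.8 189.2] [155 180  19  19 289] [136 164 101] [ 499.3 -212.5   85. ]
cap [253.1 220.5] [244 212  19  17 245] [  1 229  70] [ 476.9 -278.5   85. ]
cap [312.4 291.7] [310 270   6  43 159] [ 22 166 112] [ 415.6 -329.2   85. ]
cap [193.9 297.9] [193 284   4  28  63] [ 21 176  71] [ 406.1 -231.9   85. ]
```

Emit:
jog_arm([
  [[0,0,10],0],
  [[0,0,25],0],
  [[0,0,40],0],
  [[0,0,53],0],
  [[0,0,53],0],
])

```text
t: 21.75
eef_pos: [476.7, -278.6, 85.9]
tcp_rot: [-3.14, 0.001, 0.035]
ft_force: [0.5, 0.0, -0.4]
opening: 0.343
grip_force: 0.0
```

Emit:
jog_arm([
  [[0,0,0],0],
  [[0,0,0],0],
  [[0,0,0],0],
  [[0,0,0],0],
  [[0,0,0],0],
], grip=1)

```text
t: 22.25
eef_pos: [477.3, -279.1, 87.5]
tcp_rot: [3.141, -0.001, 0.035]
ft_force: [0.5, -0.7, 1.9]
opening: 0.154
grip_force: 30.0
```

Emit:
jog_arm([
  [[0,0,-8],0],
  [[0,0,-25],0],
  [[0,0,-50],0],
  [[0,0,-85],0],
  [[0,0,-125],0],
])

```text
t: 22.75
eef_pos: [476.6, -278.6, 213.4]
tcp_rot: [-3.141, 0.001, 0.035]
ft_force: [0.1, -0.3, -0.8]
opening: 0.148
grip_force: 30.0
```

Emit:
jog_arm([
  [[12,-25,-10],0],
  [[32,-62,-15],0],
  [[52,-100,-15],0],
  [[72,-138,-15],0],
  [[92,-176,-15],0],
])

```text
t: 23.25
eef_pos: [563.3, -98.2, 227.9]
tcp_rot: [3.141, -0.001, 0.035]
ft_force: [0.2, -1.2, -0.2]
opening: 0.151
grip_force: 30.0
```

Emit:
jog_arm([
  [[20,-38,0],0],
  [[40,-76,0],0],
  [[60,-114,0],0],
  [[69,-133,0],0],
  [[69,-133,0],0],
])

```text
t: 23.75
eef_pos: [627.7, 38.0, 227.4]
tcp_rot: [-3.141, -0.0, 0.038]
ft_force: [-0.6, -0.6, -0.6]
opening: 0.149
grip_force: 30.0
```

Aligned with the target cup (627.8, 37.5).

Emit:
jog_arm([
  [[0,0.5,16],0],
  [[0,0.5,32],0],
  [[0,0.5,45],0],
  [[0,0.5,54],0],
  [[0,0.5,62],0],
])

```text
t: 24.25
eef_pos: [627.1, 34.7, 164.8]
tcp_rot: [-3.141, 0.0, 0.034]
ft_force: [-1.3, 1.1, 0.8]
opening: 0.152
grip_force: 30.0
```

Emit:
jog_arm([
  [[0,0,9],0],
  [[0,0,17],0],
  [[0,0,23],0],
  [[0,0,26.5],0],
  [[0,0,27],0],
])

```text
t: 24.75
eef_pos: [627.3, 35.1, 138.0]
tcp_rot: [-3.142, 0.0, 0.035]
ft_force: [-1.5, 2.8, 3.4]
opening: 0.153
grip_force: 30.0
```

Emit:
jog_arm([
  [[0,0,0],0],
  [[0,0,0],0],
  [[0,0,0],0],
  [[0,0,0],0],
  [[0,0,0],0],
], grip=0.65)

```text
t: 25.25
eef_pos: [627.3, 34.9, 138.2]
tcp_rot: [3.141, -0.0, 0.035]
ft_force: [0.7, 0.9, -0.1]
opening: 0.346
grip_force: 0.0
```

Emit:
jog_arm([
  [[0,0,-8],0],
  [[0,0,-25],0],
  [[0,0,-50],0],
  [[0,0,-75],0],
  [[0,0,-90],0],
])

```text
t: 25.75
eef_pos: [627.7, 35.0, 230.8]
tcp_rot: [3.141, -0.003, 0.035]
ft_force: [-0.2, 1.5, 1.4]
opening: 0.35
grip_force: 0.0
```

Emit:
jog_arm([
  [[-40,-15,0],0],
  [[-80,-30,0],0],
  [[-115,-42,0],0],
  [[-125,-45,0],0],
  [[-125,-45,0],0],
])

```text
t: 26.25
eef_pos: [500.3, 75.9, 229.1]
tcp_rot: [3.141, -0.001, 0.036]
ft_force: [0.6, -0.5, 0.8]
opening: 0.35
grip_force: 0.0
```

Run:
```python
from h import *
c=read_camera("wrist");cv2.imwrite("pics/w6.png",cv2.resize(c["img"][:300,50:450],(800,600)))
s=state();print(s["eef_pos"],s["opening"],s["t"]);caps(c,137)
d=read_camera("scene");cv2.imwrite("pics/s6.png",cv2.resize(d["img"][120:300,190:430],(800,600)))
```

```text
[501.5  75.6 229. ] 0.3502105421928116 26.3
cap [316.   47.8] [306  37  21  23 379] [  1 230 132] [627.   32.9 137. ]
cap [165.2  54.6] [156  44  19  22 341] [104 176 145] [618.3 147.  137. ]
cap [187.8  63.9] [183  59  11  11  93] [ 22 156  72] [612.4 130.1 137. ]
cap [304.9 133.3] [296 124  19  20 303] [104 177 150] [563.3  35.7 137. ]
cap [179.5 139.8] [170 131  19  19 283] [  1 224 130] [554.4 138.8 137. ]
cap [485.6 197.8] [479 192  14  13 128] [134 159 104] [ 513.2 -127.6  137. ]
cap [312.4 291.5] [310 270   6  43 168] [ 22 163 117] [412.   15.1 137. ]
cap [194.4 296.7] [193 279   4  34 109] [ 21 187  79] [402.1 130.2 137. ]
```

View pics/w6.png

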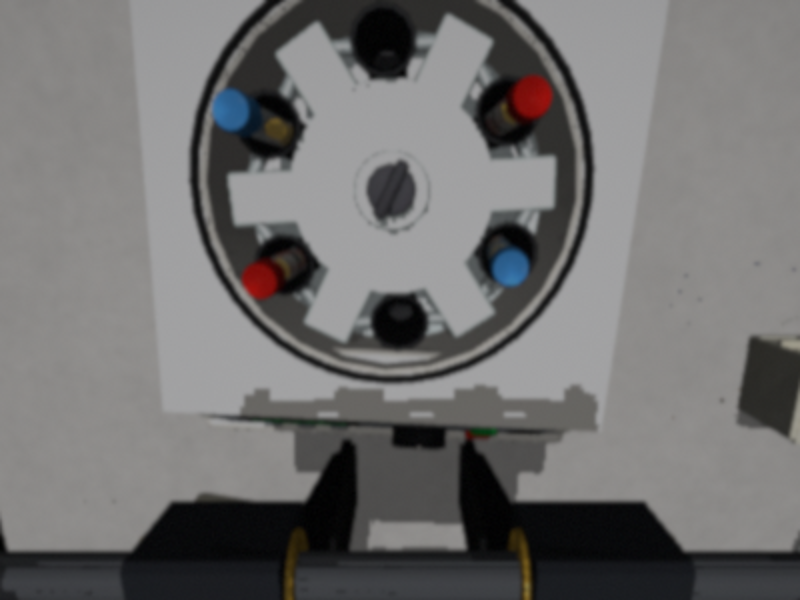

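View pics/s6.png

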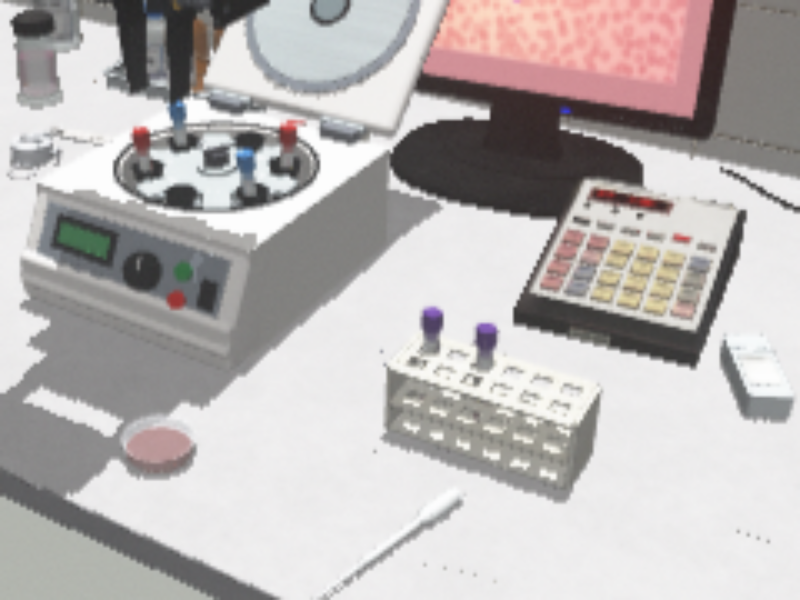

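The wrist view shows blue at (233,110) opposite blue at (510,267), and red at (531,98) opposite red at (262,280). The scene view shows all four tubes upright and seated at the same height, and both violet tubes still in the rack. The gripper is clear, so I hand in.

```bash
python3 -c "
from cell import *;print(job_done())"
```

```text
the job is handed in; nothing more can be done
None
```

I loaded all four tubes into the rotor, blue opposite blue and red opposite red. The violet tubes stayed in the rack, nothing came near the jar, and I handed the job in at about 26 s; no verdict came back.

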